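# Draw the hairbrush out of the vanity caddy and hold it up

### The job

The wooden hairbrush lies in the bamboo caddy with its bristle head under the glass shelf, so it cannot be lifted straight out: take it by the handle, tilt the handle end up out of the open front part while the head is still under the glass, and draw the brush out slantwise, handle first, without knocking it or levering it against the glass. Then lift it until the whole brush is well clear, about 8 cm above the glass shelf, and finish while still holding it there, quite still, bristles facing down and not hanging head-down from the gripper. Leave the dish and the cream jar on the shelf, and the trimmer and the soap pump beside the caddy, as they stand.

Things in the scene. Friction and masses are not known exactly. Their poses are not given: they have to be found in the camera images.
- brush: Wooden hairbrush, 225 mm long, 90-140 g, lying bristles down. Origin: below its middle, at the bristle tips' level; x along it to the head, z up to its back. Head: oval, x +22 to +112, 60 wide, 40 high (back 16 thick). Handle: x -112 to +30, 18 by 18 mm, flat sides, centre at z 33 mm for x +30 to -30, z 27 at x -75, z 9 at the butt, which rests on the caddy floor. Balances near x +15.
- brush_grip (a point): Place to take the handle: centre of the handle's section, 50 mm from the brush's middle towards the butt, 30 mm above the bristle tips. Axes as the brush.
- brush_butt (a point): Free end of the brush's handle, 112.5 mm from the brush's middle, at z 9 mm of the brush. Axes as the brush.
- brush_head (a point): Far end of the brush's head, 112.5 mm from the brush's middle, at z 32 mm of the brush. Axes as the brush.
- caddy: Open bamboo caddy, 266 mm (x) by 256 mm (y), fixed. Origin: centre of its underside; x points from the open front (robot's side) to the rear under the shelf. Floor top at 12 mm; walls 8 mm thick, tops at 80 mm. Four 10 mm standoffs on the side walls carry the shelf. Open part inside: x -125 to +25, y -120 to +120 mm. The brush's head points to +x, within 0.12 rad of the caddy's x.
- glass_shelf: Clear glass plate, 108 mm (x) by 256 mm (y), 8 mm thick, fixed over the caddy's rear part, from caddy x +25 to +133 mm. Underside 112 mm and top 120 mm above the vanity top. Origin: middle of its front edge, at the underside; axes as the caddy.
- dish: Empty frosted glass dish, 90 mm across, 30 mm high, loose on the glass shelf. Origin: centre of its underside.
- cream_jar: White jar with an aluminium lid, 48 mm across, 42 mm high, loose on the glass shelf. Origin: centre of its underside.
- trimmer: Black beard trimmer, 175 mm long, 36 mm wide, 30 mm high, lying loose on the vanity to the left (+y) of the caddy. Origin: centre of its underside; x towards the blade.
- soap_pump: White ceramic soap bottle with a steel pump, 62 mm across, 173 mm high, standing loose to the right (-y) of the caddy's rear part. Origin: centre of its underside.
Things that resemble listed ones, but are neither listed nor needed, are in the scene too. Of the things like the brush, leave any that is red; of the rest the smaller one is meant.

How it is judged:
On the way:
1. the brush is tilted: the butt of the handle is above the caddy's walls while the head is still below the glass shelf (z of brush_butt in the frame of caddy above 0.095 m and z of brush_head in the frame of glass_shelf below 0 m and x of brush_head in the frame of glass_shelf above 0.02 m), for 0.1 s.
At the end, for the whole second after the job is handed in: Both ends of the brush are more than 50 mm above the top of the glass shelf, its back faces up within 0.7 rad (40 degrees) of level, the fingers grip it, nothing else carries it at that height, and it is still (under 30 mm/s and 0.3 rad/s) through the last second (z of each of brush_butt, brush_head in the frame of glass_shelf above 0.058 m and angle between brush's own z axis and vertical below 0.7 rad and contact force between brush and the fingers above 1 N and linear speed of brush below 0.03 m/s and angular speed of brush below 0.3 rad/s); the arm keeps its last pose, push and grip.
It fails at once if the glass shelf is knocked or levered against with more than 12 N (contact force between glass_shelf and brush above 12 N or contact force between glass_shelf and the arm above 12 N or contact force between glass_shelf and the fingers above 12 N).
It fails at once if the dish or the cream jar is shifted by more than 15 mm (distance of any of dish, cream_jar from where it was at the start of the episode above 0.015 m).
It fails at once if the trimmer or the soap pump is shifted by more than 15 mm (distance of any of trimmer, soap_pump from where it was at the start of the episode above 0.015 m).
It also fails if it takes over 34 s, if anything falls off the work surface, if the arm or the gripper's body presses on something with over 40 N, if the wrist force passes 120 N, or if a joint passes its speed limit or range.

### The arm

A 7-joint arm with a two-finger parallel gripper is mounted at the origin on the work surface. World frame = base frame: x ahead of the robot, y to its left, z up, the work surface at z = 0. Lengths are in m, angles in rad, forces in N, time in s.
With the tool pointing down it reaches from about 0.4 to 0.875 m from the base axis. Payload 19.3 kg.
Tool frame: the origin (TCP) lies at the very end of the fingers, on their centre line; the grasp point (between the pads) lies 19 mm behind it; z points along the fingers, y is the direction in which the jaws open and shut (so a half turn about z gives the same grasp; the last joint's range is limited). The gripper opens to 85 mm and grips with 20 to 120 N. Pads are 22 mm wide; open, the fingers measure 114 mm over their backs; the gripper's body (76 mm by 85 mm) begins 54 mm behind the grasp point. The pads swing forward as they close: fully open they stand 13 mm farther back than shut.
Start: joints at [1.122, 0.521, -0.036, 1.599, 0.021, 1.021, -0.113], TCP at [0.231, -0.581, 0.231] pointing down, gripper open.
Joint ranges: [-2.91, 2.91], [-0.3, 2.13], [-1.5, 1.42], [0.17, 2.43], [-1.26, 4.41], [0.16, 1.93], [-2.52, 2.52]. Speed limits (rad/s): [1.89, 1.89, 2.39, 2.39, 3.01, 3.01, 3.01].

### API

Orientations are given as [roll, pitch, yaw] about the fixed x, y, z axes, in that order (R = Rz(yaw) Ry(pitch) Rx(roll)).
In Python, from workcell import bot, grab_frame, calibration, workorder gives the robot as it stands.
- The arm moves only by the tool move_arm, never from a script. Its arguments are lists of equal length, an entry for each row: "jaw": the closure in counts, from 0 (fully open) to 255 (shut); "dp": the shift along the tool's x, y, z in units of 800 mm (1.0 is 800 mm), a list of three; "rotation": the turn, a rotation vector about the tool's x, y, z in units of pi rad (1.0 is pi rad), a list of three. In form: {"jaw": [jaw, ...], "dp": [[dx, dy, dz], ...], "rotation": [[rx, ry, rz], ...]}. A call has 1 to 10 rows; each row shifts and turns the commanded pose from where the row before left it, along the tool's axes as they then stand; what a row does not reach is not made up. A row lasts 1/8 s, in which the tool goes at most 62.5 mm and 10.7 degrees, less where a joint would pass 70% of its speed; a pose out of reach is approached as far as the arm can. A call with a number of a shift or a turn outside -1 to 1 is refused whole. A call with a gripper value outside its range is refused whole. The fingers move at their own pace and stop on an object; "squeeze" is the grip in N (left out, the last holds). Time passes only in rows, so rows that do not move let the fingers close. It gives the time, the measured TCP pose, the force and the opening at its end, in the units of the state.
- bot.observe(): the state, without advancing time (a new reading comes with each control period).
- grab_frame(name): name is "side" or "top"; returns the picture (480x640x3 uint8, blue, green, red); there is no depth.
- calibration(name): a dict with "camera_matrix" (3x3 intrinsics, pixels), "T" (4x4, takes a point from camera to world coordinates). Camera axes: x right, y down, z forward; pixel columns grow to the right and rows downward; lengths in m; the calibration is good to about 2 mm. A picture is of the moment at which its call begins. calibration takes no time and is no camera call.
- workorder.job_done(): hands the job in, once; it reports no verdict.
The state is a dict: "clock": time; "qpos": joint angles; "qd": joint speeds; "joint_efforts": joint torques, N m; "position": TCP position; "tool_rot": TCP orientation; "force": force on the tool from outside, world axes, zero at the start; "moment": the same for the moment, N m; "grip_width": finger opening in m.
Only numpy, scipy, OpenCV 4.12 (cv2) and the standard library are available. Lean on these libraries where they do the work, as an engineer would, in place of code of your own. Each camera call takes 0.05 s, during which the arm holds its last target. There are 200 camera calls.

## Working session

There is one attempt and no reset: what is moved stays moved. The work goes in short steps, Python scripts to look and compute and a tool call to move; the robot and the scene stay as the last step left them, time stands still between calls to the robot, and variables do not carry over. Pictures are saved under pics/ and viewed, about 8 in all and at most 12, crops included, and the job is handed in when it is done.

Besides the shell and the picture viewer there is one more tool, called after ">>>" as name(argument=value, ...) on one line, values as JSON. move_arm: Moves the arm, as the interface text tells. Shifts and turns lie within -1 to 1; 1 stands for 800 mm of shift or pi rad of turn. Its arguments: {"type":"object","properties":{"jaw":{"type":"array","items":{"type":"number"}},"dp":{"type":"array","items":{"type":"array","items":{"type":"number","minimum":-1,"maximum":1}}},"rotation":{"type":"array","items":{"type":"array","items":{"type":"number","minimum":-1,"maximum":1}}},"squeeze":{"type":"number"}},"required":["jaw","dp","rotation"]}

```bash
mkdir -p pics; python3 - <<'E'
from workcell import bot,grab_frame,calibration
import cv2
for n in("side","top"):
    cv2.imwrite(f"pics/{n}0.png",grab_frame(n)); c=calibration(n); print(n,c["camera_matrix"],c["T"])
print(bot.observe())
E
```

```text
side [[602.78963263   0.         318.90352482]
 [  0.         602.78963263 227.15754654]
 [  0.           0.           1.        ]] [[-0.9002559  -0.27833475  0.33476722  0.08423231]
 [-0.43509253  0.60220294 -0.66936246  0.95625472]
 [-0.01529097 -0.74825222 -0.66323812  1.06285832]
 [ 0.          0.          0.          1.        ]]
top [[507.54859335   0.         328.47038492]
 [  0.         507.54859335 236.77822919]
 [  0.           0.           1.        ]] [[ 0.0129     -0.99332539  0.11462221  0.43493209]
 [-0.99982543 -0.01436336 -0.01195003 -0.00780217]
 [ 0.01351663 -0.11444804 -0.99333728  1.13816427]
 [ 0.          0.          0.          1.        ]]
{'clock': 0.1, 'qpos': array([ 1.12177569,  0.52195059, -0.03636169,  1.59994096,  0.02121678,
        1.02108937, -0.11279354]), 'qd': array([-0.00130891, -0.00155733, -0.00027153, -0.0002836 , -0.00018043,
        0.00111382, -0.00049203]), 'joint_efforts': array([ 3.53987001e-03, -9.28489137e+01,  1.98336214e+00, -3.70535481e+01,
        1.80846371e-02,  5.36916079e-03,  9.45974512e-05]), 'position': array([ 0.2310148 , -0.58042069,  0.23078888]), 'tool_rot': array([-3.14059216e+00,  6.67057270e-05,  3.78854452e-01]), 'force': array([ 0.64643003,  0.18977247, -0.22962774]), 'moment': array([ 0.01718996, -0.01135657,  0.00286747]), 'grip_width': 0.08553838409701565}
```

View pics/top0.png

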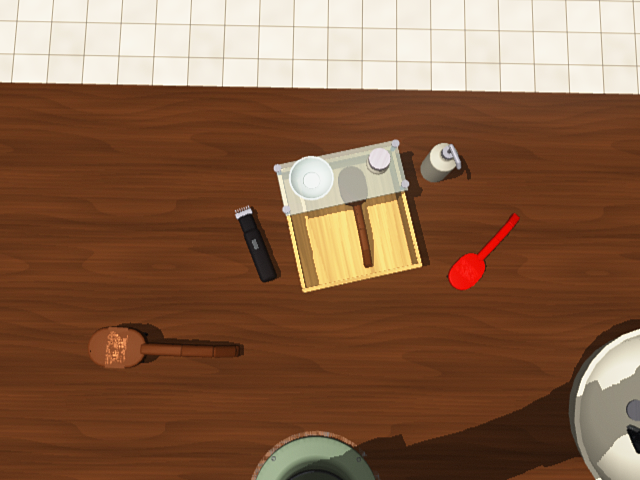

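View pics/side0.png

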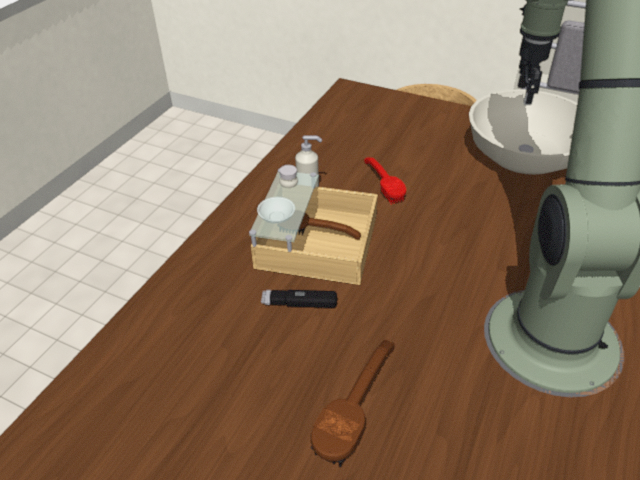

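The top view shows the brush in the caddy: butt about (369,265), neck (359,205), head under the glass up to (353,167). The side view shows its handle from (303,225) to butt (358,235). The red one and the big one are decoys. Next I zoom in on both.

```bash
python3 - <<'E'
import cv2,numpy as np
a=cv2.imread("pics/top0.png")[130:300,260:430]; b=cv2.imread("pics/side0.png")[160:290,240:390]
A=cv2.resize(a,None,fx=3.5,fy=3.5,interpolation=cv2.INTER_CUBIC)
A=cv2.resize(a,(425,425),interpolation=cv2.INTER_CUBIC);cv2.imwrite("pics/ca.png",cv2.resize(a,(595,595),interpolation=cv2.INTER_CUBIC))
cv2.imwrite("pics/cb.png",cv2.resize(b,(675,585),interpolation=cv2.INTER_CUBIC))
E
```

```text
(no output)
```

View pics/ca.png

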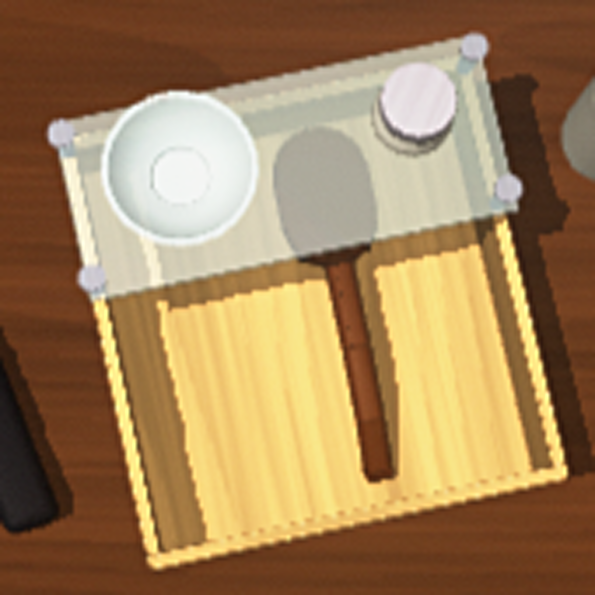

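View pics/cb.png

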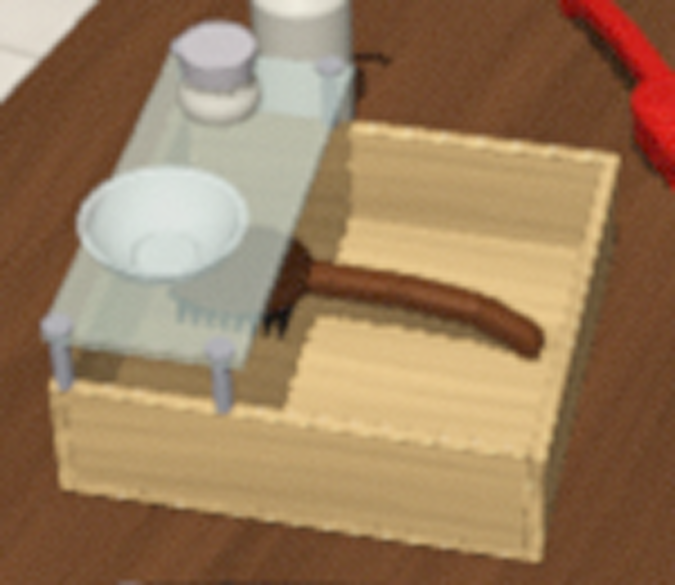

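```bash
cat >h.py <<'E'
import numpy as np
from workcell import calibration
from scipy.optimize import least_squares
C={n:calibration(n) for n in("side","top")}
def proj(n,p):
    T=np.linalg.inv(C[n]["T"]); q=C[n]["camera_matrix"]@(T[:3,:3]@p+T[:3,3]); return q[:2]/q[2]
def place(q,p): c,s=np.cos(q[3]),np.sin(q[3]); return np.array([q[0]+c*p[0]-s*p[1],q[1]+s*p[0]+c*p[1],q[2]+p[2]])
def t(u,v): return np.array([260+u/3.5,130+v/3.5])
def s(u,v): return np.array([240+u/4.5,160+v/4.5])
def fit(obs,x0):
    f=lambda q:np.concatenate([proj(n,place(q,np.array(p)))-uv for n,p,uv in obs])
    r=least_squares(f,x0,loss="soft_l1"); print(r.x.round(4),r.fun.round(1).reshape(-1,2).tolist() if 0 else f(r.x).round(1)); return r.x
E
python3 - <<'E'
from h import *
cad=[("top",(-.133,.128,.08),t(148,567)),("top",(-.133,-.128,.08),t(567,478)),("side",(-.133,.128,.08),s(545,455)),("side",(-.133,-.128,.08),s(618,155)),
("top",(.025,.128,.12),t(90,297)),("top",(.025,-.128,.12),t(518,208)),("side",(.025,.128,.116),s(245,366)),("side",(.025,-.128,.116),s(356,68)),("side",(-.133,.128,0),s(543,560))]
c=fit(cad,[.6,0,0,-.2])
br=[("top",(-.1125,0,.011),t(379,477)),("side",(-.1125,0,.009),s(534,344)),("top",(.112,0,.032),t(318,128)),("top",(-.03,0,.033),t(353,335)),("top",(.02,0,.033),t(342,265)),("side",(.02,0,.033),s(313,275)),("side",(-.07,0,.028),s(468,303))]
b=fit(br,[.6,0,.01,-.2])
print("brush in caddy",place([0,0,0,-c[3]],b[:3]-c[:3]),b[3]-c[3])
for n,p in(("grip",(-.05,0,.03)),("butt",(-.1125,0,.009)),("head",(.1125,0,.032))): print(n,place(b,np.array(p)))
E
```

```text
[ 0.5984 -0.0629  0.0009  0.2267] [ 0.1  0.5  0.4 -0.2 -0.2  0.4  0.3 -0.6 -0.2  0.8  0.3  0.2 -0.5 -0.9
 -0.6  0.3 -0.8  0.8]
[ 0.6112 -0.088   0.0106  0.1851] [-0.5 -0.5  1.  -0.2 -0.5 -1.4  1.   2.2  0.1 -0.1  0.1 -0.2 -0.4  0.7]
brush in caddy [ 0.00679964 -0.02731086  0.00975307] -0.04162120547617265
grip [ 0.56206568 -0.09717646  0.04063459]
butt [ 0.50063316 -0.10867847  0.01963459]
head [ 0.72179021 -0.06727122  0.04263459]
```

The fits are consistent, to about 1 px: caddy (0.598,-0.063, yaw 0.227), brush (0.611,-0.088, yaw 0.185), bristle tips at z≈0.011. I'll grip with the tool leaning back 20°, so it stands upright once the brush is tilted.

```bash
cat >plan.py <<'E'
import numpy as np
from scipy.spatial.transform import Rotation as R, Slerp
yaw=.185; B=np.array([.611,-.088]); LEAN=np.radians(20)
def pose(tx,tz,th,back=0.):   # tip X,z, head-down tilt deg -> TCP pose
    th=np.radians(th); dx,dz=-.162,.030
    gx,gz=tx+dx*np.cos(th)+dz*np.sin(th), tz-dx*np.sin(th)+dz*np.cos(th)
    rot=R.from_euler('xyz',[np.pi,-LEAN+th,yaw]); z=rot.apply([0,0,1])
    return np.array([B[0]+gx*np.cos(yaw),B[1]+gx*np.sin(yaw),gz])+z*(.019-back), rot
def rows(p0,r0,p1,r1,n):
    sl=Slerp([0,1],R.concatenate([r0,r1])); out=[],[]
    P=[p0+(p1-p0)*i/n for i in range(n+1)]
    for i in range(n):
        a,b=sl(i/n),sl((i+1)/n)
        out[0].append((a.inv().apply(P[i+1]-P[i])/.8).round(4).tolist()); out[1].append(((a.inv()*b).as_rotvec()/np.pi).round(4).tolist())
    print("dp",out[0]);print("rot",out[1])
E
python3 - <<'E'
from plan import *
from workcell import bot
o=bot.observe(); p,r=o["position"],R.from_euler('xyz',o["tool_rot"])
pre=pose(.112,.013,0,.14); mid=((p+pre[0])/2+[0,0,.04],Slerp([0,1],R.concatenate([r,pre[1]]))(.5))
print(pre[0],pose(.112,.013,0)[0])
rows(p,r,*mid,10); rows(*mid,*pre,10)
E
```

```text
[ 0.52117492 -0.10480985  0.15670281] [ 0.56824068 -0.09600197  0.02514584]
dp [[0.0278, -0.0209, -0.0004], [0.0276, -0.0212, 0.0001], [0.0274, -0.0214, 0.0005], [0.0272, -0.0217, 0.001], [0.027, -0.022, 0.0014], [0.0267, -0.0222, 0.0018], [0.0265, -0.0225, 0.0023], [0.0262, -0.0227, 0.0027], [0.026, -0.023, 0.0031], [0.0257, -0.0233, 0.0035]]
rot [[-0.0006, 0.0055, 0.0031], [-0.0006, 0.0055, 0.0031], [-0.0006, 0.0055, 0.0031], [-0.0006, 0.0055, 0.0031], [-0.0006, 0.0055, 0.0031], [-0.0006, 0.0055, 0.0031], [-0.0006, 0.0055, 0.0031], [-0.0006, 0.0055, 0.0031], [-0.0006, 0.0055, 0.0031], [-0.0006, 0.0055, 0.0031]]
dp [[0.0237, -0.0236, 0.0138], [0.0232, -0.0238, 0.0141], [0.0227, -0.0241, 0.0145], [0.0222, -0.0243, 0.0148], [0.0217, -0.0246, 0.0152], [0.0212, -0.0248, 0.0155], [0.0207, -0.025, 0.0158], [0.0202, -0.0252, 0.0161], [0.0197, -0.0255, 0.0164], [0.0191, -0.0257, 0.0167]]
rot [[-0.0006, 0.0055, 0.0031], [-0.0006, 0.0055, 0.0031], [-0.0006, 0.0055, 0.0031], [-0.0006, 0.0055, 0.0031], [-0.0006, 0.0055, 0.0031], [-0.0006, 0.0055, 0.0031], [-0.0006, 0.0055, 0.0031], [-0.0006, 0.0055, 0.0031], [-0.0006, 0.0055, 0.0031], [-0.0006, 0.0055, 0.0031]]
```

>>> move_arm(jaw=[0,0,0,0,0,0,0,0,0,0], dp=[[0.028,-0.021,0],[0.028,-0.021,0],[0.027,-0.021,0.001],[0.027,-0.022,0.001],[0.027,-0.022,0.001],[0.027,-0.022,0.002],[0.026,-0.023,0.002],[0.026,-0.023,0.003],[0.026,-0.023,0.003],[0.026,-0.023,0.003]], rotation=[[0,0.0055,0.003],[0,0.0055,0.003],[0,0.0055,0.003],[0,0.0055,0.003],[0,0.0055,0.003],[0,0.0055,0.003],[0,0.0055,0.003],[0,0.0055,0.003],[0,0.0055,0.003],[0,0.0055,0.003]], squeeze=80)

```text
clock: 1.35
position: [0.3762, -0.3415, 0.2354]
tool_rot: [-3.133, -0.173, 0.283]
force: [0.5, 0.1, 0.6]
grip_width: 0.0854
```

>>> move_arm(jaw=[0,0,0,0,0,0,0,0,0,0], dp=[[0.024,-0.024,0.014],[0.023,-0.024,0.014],[0.023,-0.024,0.0145],[0.022,-0.024,0.015],[0.022,-0.025,0.015],[0.021,-0.025,0.0155],[0.021,-0.025,0.016],[0.02,-0.025,0.016],[0.02,-0.0255,0.016],[0.019,-0.026,0.017]], rotation=[[0,0.0055,0.003],[0,0.0055,0.003],[0,0.0055,0.003],[0,0.0055,0.003],[0,0.0055,0.003],[0,0.0055,0.003],[0,0.0055,0.003],[0,0.0055,0.003],[0,0.0055,0.003],[0,0.0055,0.003]])

```text
clock: 2.6
position: [0.5193, -0.1006, 0.1623]
tool_rot: [-3.107, -0.344, 0.182]
force: [-0.2, -0.3, -0.6]
grip_width: 0.0853
```

```bash
cat >next.py <<'E'
import sys
from plan import *
from workcell import bot
# args: tipx tipz th back n
def cur():
    o=bot.observe(); print("t",o["clock"],"p",o["position"].round(4),"r",o["tool_rot"].round(3),"F",o["force"].round(1),"w",round(o["grip_width"],4)); return o["position"],R.from_euler('xyz',o["tool_rot"])
if __name__=="__main__":
    a=[float(x) for x in sys.argv[1:]]; rows(*cur(),*pose(*a[:4]),int(a[4]))
E
python3 next.py .112 .013 0 .06 6
```

```text
t 2.6 p [ 0.5193 -0.1006  0.1623] r [-3.107 -0.344  0.182] F [-0.2 -0.3 -0.6] w 0.0853
dp [[-0.0001, 0.0015, 0.0178], [-0.0001, 0.0014, 0.0178], [-0.0001, 0.0013, 0.0178], [-0.0001, 0.0012, 0.0178], [-0.0002, 0.0011, 0.0178], [-0.0002, 0.001, 0.0178]]
rot [[-0.0018, 0.0003, -0.0002], [-0.0018, 0.0003, -0.0002], [-0.0018, 0.0003, -0.0002], [-0.0018, 0.0003, -0.0002], [-0.0018, 0.0003, -0.0002], [-0.0018, 0.0003, -0.0002]]
```

>>> move_arm(jaw=[0,0,0,0,0,0,0], dp=[[0,0.0015,0.018],[0,0.0015,0.018],[0,0.001,0.018],[0,0.001,0.018],[0,0.001,0.016],[0,0,0],[0,0,0]], rotation=[[-0.002,0,0],[-0.002,0,0],[-0.002,0,0],[-0.002,0,0],[-0.002,0,0],[-0.001,0,0],[0,0,0]])

```text
clock: 3.48
position: [0.5438, -0.1011, 0.0972]
tool_rot: [-3.141, -0.34, 0.183]
force: [-0.2, 1.3, 0.2]
grip_width: 0.0853
```

```bash
python3 next.py .112 .013 0 0 6; python3 - <<'E'
from workcell import grab_frame
import cv2,numpy as np
a=grab_frame("top")[180:300,300:420]; b=grab_frame("side")[150:270,270:390]
cv2.imwrite("pics/pre.png",np.hstack([cv2.resize(x,(400,400),interpolation=cv2.INTER_CUBIC) for x in(a,b)]))
E
```

```text
t 3.475 p [ 0.5438 -0.1011  0.0972] r [-3.141 -0.34   0.183] F [-0.2  1.3  0.2] w 0.0853
dp [[-0.0001, -0.0001, 0.0159], [-0.0001, -0.0001, 0.0159], [-0.0002, -0.0001, 0.0159], [-0.0002, -0.0001, 0.0159], [-0.0002, -0.0001, 0.0159], [-0.0002, -0.0001, 0.0159]]
rot [[0.0, 0.0005, -0.0001], [0.0, 0.0005, -0.0001], [0.0, 0.0005, -0.0001], [0.0, 0.0005, -0.0001], [0.0, 0.0005, -0.0001], [0.0, 0.0005, -0.0001]]
```

View pics/pre.png

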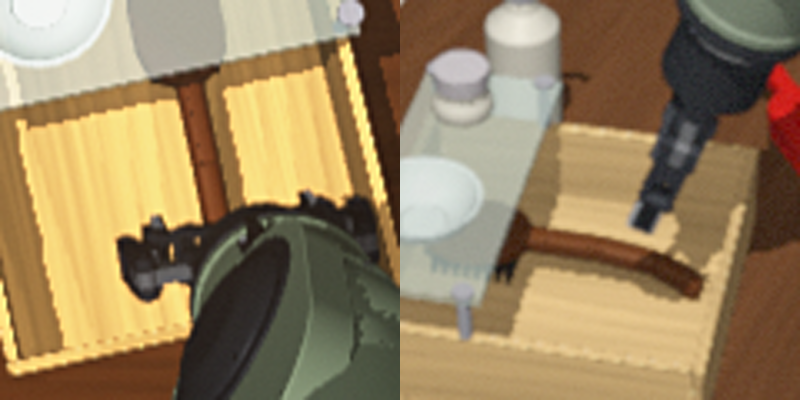

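Fingers straddle the handle: left finger at about (140,265), right at about (360,225), handle at about (215,210) in the crop. In the image the jaws look a bit off centre to the right, so I check that against parallax.

```bash
python3 - <<'E'
from h import *; from plan import *
p=np.array([.5438,-.1011,.0972]); r=R.from_euler('xyz',[-3.141,-.34,.183])
c=lambda q:((proj("top",q)-[300,180])*400/120).round(0)
for back in(.013,.03,.06):
    print(back,[c(p+r.apply([0,y,-back])) for y in(-.057,0,.057)])
for x,z in((-.05,.041),(-.0,.045),(-.03,.045)): print(c(np.array([*(B+x*np.array([np.cos(yaw),np.sin(yaw)])),z])))
E
```

```text
0.013 [array([136., 230.]), array([228., 214.]), array([320., 199.])]
0.03 [array([139., 237.]), array([232., 221.]), array([325., 205.])]
0.06 [array([144., 249.]), array([240., 233.]), array([336., 216.])]
[211. 190.]
[198. 115.]
[207. 160.]
```

>>> move_arm(jaw=[0,0,0,0,0,0,0,0], dp=[[0,0,0.014],[0,0,0.014],[0,0,0.014],[0,0,0.014],[0,0,0.014],[0,0,0.013],[0,0,0.012],[0,0,0]], rotation=[[0,0,0],[0,0,0],[0,0,0],[0,0,0],[0,0,0],[0,0,0],[0,0,0],[0,0,0]])

```text
clock: 4.58
position: [0.5709, -0.0977, 0.0335]
tool_rot: [-3.133, -0.328, 0.181]
force: [0.4, 0.1, -0.2]
grip_width: 0.0853
```

>>> move_arm(jaw=[120,180,220,255,255,255,255,255], dp=[[0,0,0],[0,0,0],[0,0,0],[0,0,0],[0,0,0],[0,0,0],[0,0,0],[0,0,0]], rotation=[[0,0,0],[0,0,0],[0,0,0],[0,0,0],[0,0,0],[0,0,0],[0,0,0],[0,0,0]], squeeze=80)

```text
clock: 5.58
position: [0.5708, -0.0976, 0.0343]
tool_rot: [-3.133, -0.329, 0.182]
force: [-2.9, 0.9, 8.0]
grip_width: 0.0162
```

```bash
python3 next.py .104 .021 0 0 4; python3 - <<'E'
from plan import *
rows(*pose(.104,.021,0),*pose(.088,.022,25),10)
rows(*pose(.088,.022,25),*pose(-.021,.073,25),8)
rows(*pose(-.021,.073,25),*pose(-.021,.20,14),8)
E
```

```text
t 5.575 p [ 0.5708 -0.0976  0.0343] r [-3.133 -0.329  0.182] F [-2.9  0.9  8. ] w 0.0162
dp [[-0.0031, -0.0006, -0.0007], [-0.0031, -0.0006, -0.0007], [-0.0031, -0.0006, -0.0007], [-0.0031, -0.0006, -0.0007]]
rot [[-0.0006, 0.0016, -0.0002], [-0.0006, 0.0016, -0.0002], [-0.0006, 0.0016, -0.0002], [-0.0006, 0.0016, -0.0002]]
dp [[0.0032, -0.0, -0.0075], [0.0029, 0.0, -0.0077], [0.0026, 0.0, -0.0078], [0.0022, -0.0, -0.0079], [0.0019, -0.0, -0.008], [0.0015, 0.0, -0.0081], [0.0012, 0.0, -0.0081], [0.0008, -0.0, -0.0082], [0.0005, -0.0, -0.0082], [0.0001, 0.0, -0.0082]]
rot [[-0.0, -0.0139, -0.0], [0.0, -0.0139, 0.0], [-0.0, -0.0139, -0.0], [0.0, -0.0139, -0.0], [-0.0, -0.0139, 0.0], [-0.0, -0.0139, -0.0], [0.0, -0.0139, -0.0], [-0.0, -0.0139, -0.0], [0.0, -0.0139, -0.0], [-0.0, -0.0139, -0.0]]
dp [[-0.0177, 0.0, -0.0065], [-0.0177, 0.0, -0.0065], [-0.0177, 0.0, -0.0065], [-0.0177, -0.0, -0.0065], [-0.0177, 0.0, -0.0065], [-0.0177, -0.0, -0.0065], [-0.0177, 0.0, -0.0065], [-0.0177, 0.0, -0.0065]]
rot [[0.0, 0.0, 0.0], [0.0, 0.0, 0.0], [0.0, 0.0, 0.0], [0.0, 0.0, 0.0], [0.0, 0.0, 0.0], [0.0, 0.0, 0.0], [0.0, 0.0, 0.0], [0.0, 0.0, 0.0]]
dp [[-0.0032, 0.0, -0.0154], [-0.0029, -0.0, -0.0154], [-0.0025, 0.0, -0.0155], [-0.0021, 0.0, -0.0155], [-0.0018, 0.0, -0.0156], [-0.0014, 0.0, -0.0156], [-0.001, -0.0, -0.0157], [-0.0006, 0.0, -0.0157]]
rot [[0.0, 0.0076, 0.0], [0.0, 0.0076, -0.0], [-0.0, 0.0076, 0.0], [0.0, 0.0076, 0.0], [-0.0, 0.0076, -0.0], [0.0, 0.0076, 0.0], [-0.0, 0.0076, 0.0], [-0.0, 0.0076, 0.0]]
```

The TCP stopped about 9 mm high, so I check for a joint limit.

```bash
python3 - <<'E'
from workcell import bot,grab_frame
import cv2,numpy as np
print(bot.observe()["qpos"].round(3))
b=grab_frame("side")[150:270,270:390]
cv2.imwrite("pics/grip.png",cv2.resize(b,(500,500),interpolation=cv2.INTER_CUBIC))
E
```

```text
[ 0.068  0.67   0.079  2.11  -1.263  0.162 -0.03 ]
```

View pics/grip.png

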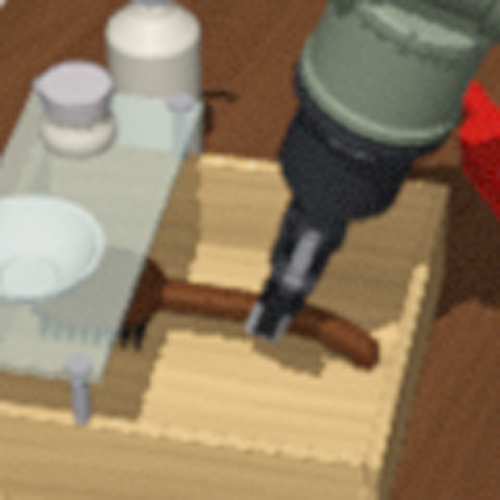

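Joints 5 and 6 are at their limits, because the wrist is nearly straight at this lean. The jaws sit on the handle but only shallowly. I'll open, back off, reduce the lean to 8° and grip deeper. Clearance over the glass is still fine with that lean.

```bash
sed -i 's/radians(20)/radians(8)/' plan.py; python3 next.py .112 .013 0 .05 8
```

```text
t 5.625 p [ 0.5708 -0.0976  0.0343] r [-3.133 -0.329  0.182] F [-2.3  1.1  8.4] w 0.0163
dp [[0.0001, -0.0004, -0.0065], [-0.0001, -0.0004, -0.0065], [-0.0002, -0.0003, -0.0065], [-0.0004, -0.0003, -0.0065], [-0.0006, -0.0003, -0.0065], [-0.0007, -0.0003, -0.0064], [-0.0009, -0.0003, -0.0064], [-0.001, -0.0003, -0.0064]]
rot [[-0.0003, -0.0075, -0.0001], [-0.0003, -0.0075, -0.0001], [-0.0003, -0.0075, -0.0001], [-0.0003, -0.0075, -0.0001], [-0.0003, -0.0075, -0.0001], [-0.0003, -0.0075, -0.0001], [-0.0003, -0.0075, -0.0001], [-0.0003, -0.0075, -0.0001]]
```

>>> move_arm(jaw=[150,80,0,0,0], dp=[[0,0,0],[0,0,0],[0,0,0],[0,0,0],[0,0,0]], rotation=[[0,0,0],[0,0,0],[0,0,0],[0,0,0],[0,0,0]])

```text
clock: 6.25
position: [0.5706, -0.0977, 0.0338]
tool_rot: [-3.133, -0.328, 0.182]
force: [-0.1, 0.1, 0.1]
grip_width: 0.0855
```

>>> move_arm(jaw=[0,0,0,0,0,0,0,0,0], dp=[[0,0,-0.0065],[0,0,-0.0065],[0,0,-0.0065],[0,0,-0.0065],[-0.0005,0,-0.0065],[-0.001,0,-0.0065],[-0.001,0,-0.0065],[-0.001,0,-0.0065],[0,0,0]], rotation=[[0,-0.0075,0],[0,-0.0075,0],[0,-0.0075,0],[0,-0.0075,0],[0,-0.0075,0],[0,-0.0075,0],[0,-0.0075,0],[0,-0.0075,0],[0,0,0]])

```text
clock: 7.38
position: [0.5584, -0.1, 0.0737]
tool_rot: [-3.134, -0.14, 0.185]
force: [0.9, -0.3, -0.5]
grip_width: 0.0858
```

```bash
python3 next.py .112 .012 0 0 6; python3 -c "
from workcell import bot;print(bot.observe()['qpos'].round(3))"
```

```text
t 7.375 p [ 0.5584 -0.1     0.0737] r [-3.134 -0.14   0.185] F [ 0.9 -0.3 -0.5] w 0.0858
dp [[-0.0001, -0.0004, 0.0106], [-0.0001, -0.0004, 0.0106], [-0.0001, -0.0004, 0.0106], [-0.0001, -0.0004, 0.0106], [-0.0001, -0.0004, 0.0106], [-0.0001, -0.0004, 0.0106]]
rot [[-0.0004, -0.0, -0.0], [-0.0004, -0.0, -0.0], [-0.0004, -0.0, -0.0], [-0.0004, -0.0, -0.0], [-0.0004, -0.0, -0.0], [-0.0004, -0.0, -0.0]]
[-0.322  0.705  0.6    2.005 -0.882  0.564 -0.485]
```

Joints 5 and 6 are off their limits now. Descend and grip.

>>> move_arm(jaw=[0,0,0,0,0,0,0], dp=[[0,0,0.0105],[0,-0.001,0.0105],[0,0,0.0105],[0,-0.001,0.0105],[0,0,0.0105],[0,0,0.0105],[0,0,0]], rotation=[[0,0,0],[0,0,0],[0,0,0],[0,0,0],[0,0,0],[0,0,0],[0,0,0]])

```text
clock: 8.25
position: [0.5643, -0.0971, 0.0231]
tool_rot: [-3.134, -0.139, 0.184]
force: [-0.2, 0.1, -0.0]
grip_width: 0.0854
```

>>> move_arm(jaw=[120,180,220,255,255,255,255], dp=[[0,0,0],[0,0,0],[0,0,0],[0,0,0],[0,0,0],[0,0,0],[0,0,0]], rotation=[[0,0,0],[0,0,0],[0,0,0],[0,0,0],[0,0,0],[0,0,0],[0,0,0]], squeeze=80)

```text
clock: 9.12
position: [0.5647, -0.0972, 0.0241]
tool_rot: [-3.134, -0.14, 0.183]
force: [-2.2, 0.7, 6.8]
grip_width: 0.0166
```

```bash
python3 next.py .106 .021 0 0 4;  python3 -c "
from workcell import bot;print(bot.observe()['qpos'].round(3))
from plan import *
rows(*pose(.106,.021,0),*pose(.088,.022,25),10)"
```

```text
t 9.125 p [ 0.5647 -0.0972  0.0241] r [-3.134 -0.14   0.183] F [-2.2  0.7  6.8] w 0.0166
dp [[-0.0015, -0.0002, -0.0028], [-0.0015, -0.0002, -0.0028], [-0.0015, -0.0002, -0.0028], [-0.0015, -0.0002, -0.0028]]
rot [[-0.0006, -0.0001, -0.0001], [-0.0006, -0.0001, -0.0001], [-0.0006, -0.0001, -0.0001], [-0.0006, -0.0001, -0.0001]]
[-0.257  0.78   0.497  2.    -0.969  0.475 -0.414]
dp [[0.0014, 0.0, -0.0083], [0.001, -0.0, -0.0084], [0.0006, 0.0, -0.0084], [0.0003, 0.0, -0.0084], [-0.0001, 0.0, -0.0084], [-0.0005, -0.0, -0.0084], [-0.0008, 0.0, -0.0084], [-0.0012, 0.0, -0.0083], [-0.0015, -0.0, -0.0083], [-0.0019, 0.0, -0.0082]]
rot [[0.0, -0.0139, -0.0], [-0.0, -0.0139, -0.0], [0.0, -0.0139, -0.0], [-0.0, -0.0139, 0.0], [0.0, -0.0139, -0.0], [-0.0, -0.0139, 0.0], [-0.0, -0.0139, -0.0], [0.0, -0.0139, -0.0], [-0.0, -0.0139, 0.0], [-0.0, -0.0139, -0.0]]
```

>>> move_arm(jaw=[255,255,255,255,255], dp=[[-0.0015,0,-0.003],[-0.0015,0,-0.003],[-0.0015,0,-0.003],[-0.0015,0,-0.003],[0,0,0]], rotation=[[0,0,0],[0,0,0],[0,0,0],[0,0,0],[0,0,0]])

```text
clock: 9.75
position: [0.5586, -0.0983, 0.0327]
tool_rot: [-3.134, -0.14, 0.184]
force: [0.4, 0.2, -0.4]
grip_width: 0.0166
```

>>> move_arm(jaw=[255,255,255,255,255,255,255,255,255,255], dp=[[0.0014,0,-0.0083],[0.001,0,-0.0084],[0.0006,0,-0.0084],[0.0003,0,-0.0084],[0,0,-0.0084],[-0.0005,0,-0.0084],[-0.0008,0,-0.0084],[-0.0012,0,-0.0083],[-0.0015,0,-0.0083],[-0.0019,0,-0.0082]], rotation=[[0,-0.0139,0],[0,-0.0139,0],[0,-0.0139,0],[0,-0.0139,0],[0,-0.0139,0],[0,-0.0139,0],[0,-0.0139,0],[0,-0.0139,0],[0,-0.0139,0],[0,-0.0139,0]])

```text
clock: 11.0
position: [0.5604, -0.0983, 0.1]
tool_rot: [-3.134, 0.298, 0.187]
force: [-0.2, 0.1, -1.2]
grip_width: 0.0166
```

>>> move_arm(jaw=[255,255,255], dp=[[0,0,0],[0,0,0],[0,0,0]], rotation=[[0,0,0],[0,0,0],[0,0,0]])

```text
clock: 11.38
position: [0.5601, -0.0985, 0.0998]
tool_rot: [-3.133, 0.296, 0.187]
force: [0.3, -0.1, -0.8]
grip_width: 0.0167
```

```bash
python3 next.py -.021 .073 25 0 8; python3 - <<'E'
from workcell import bot,grab_frame
from plan import pose
import cv2
print(bot.observe()["qpos"].round(3),pose(.088,.022,25)[0])
b=grab_frame("side")[120:280,230:390]
cv2.imwrite("pics/tilt.png",cv2.resize(b,(560,560),interpolation=cv2.INTER_CUBIC))
E
```

```text
t 11.375 p [ 0.5601 -0.0985  0.0998] r [-3.133  0.296  0.187] F [ 0.3 -0.1 -0.8] w 0.0167
dp [[-0.0186, -0.0002, -0.0026], [-0.0186, -0.0002, -0.0026], [-0.0186, -0.0002, -0.0026], [-0.0186, -0.0002, -0.0026], [-0.0186, -0.0002, -0.0026], [-0.0186, -0.0002, -0.0026], [-0.0186, -0.0002, -0.0026], [-0.0186, -0.0002, -0.0026]]
rot [[-0.0003, -0.0, 0.0001], [-0.0003, -0.0, 0.0001], [-0.0003, -0.0, 0.0001], [-0.0003, -0.0, 0.0001], [-0.0003, -0.0, 0.0001], [-0.0003, -0.0, 0.0001], [-0.0003, -0.0, 0.0001], [-0.0003, -0.0, 0.0001]]
[-0.438  0.927  0.816  1.636 -0.564  1.157 -0.829] [ 0.56018379 -0.09750974  0.0994836 ]
```

View pics/tilt.png

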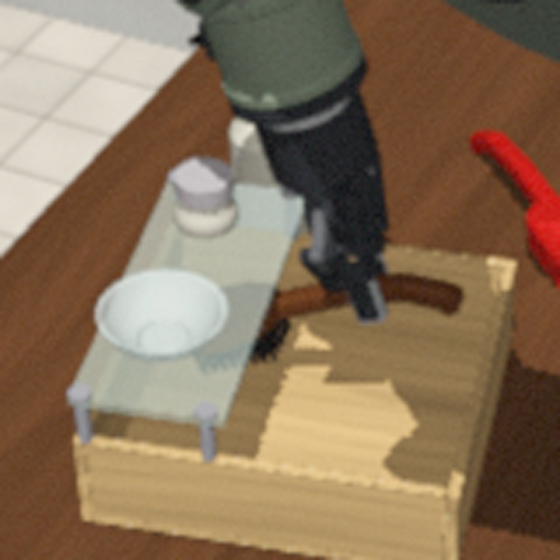

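Butt is raised at crop (460,298), i.e. full image (361,205). The head is still under the glass, with bristles at (270,340). I check this against the predicted tilt.

```bash
python3 - <<'E'
from h import *; from plan import *
def bp(tx,tz,th,x,z):
    th=np.radians(th);dx=x-.112;X=tx+dx*np.cos(th)+z*np.sin(th);Z=tz-dx*np.sin(th)+z*np.cos(th);return np.array([B[0]+X*np.cos(yaw),B[1]+X*np.sin(yaw),Z])
for th in(15,20,25):
    # rotate about the grip
    g=bp(.088,.022,25,-.05,.03); g0=bp(0,0,th,-.05,.03); d=g-g0; 
    print(th,[((proj("side",bp(0,0,th,*q)+d)-[230,120])*3.5).round() for q in((-.1125,.009),(-.08,.026),(.0,.033),(.112,.03))],"butt z",(bp(0,0,th,-.1125,.009)+d)[2], "head z",(bp(0,0,th,.112,.032)+d)[2])
E
```

```text
15 [array([457., 308.]), array([408., 292.]), array([300., 290.]), array([160., 301.])] butt z 0.11354513997992993 head z 0.07765655835906259
20 [array([458., 302.]), array([407., 289.]), array([301., 294.]), array([167., 316.])] butt z 0.11929610593444304 head z 0.0641255140359063
25 [array([457., 296.]), array([406., 286.]), array([303., 299.]), array([175., 330.])] butt z 0.12503456984411687 head z 0.0510018491851728
```

The tilt is about 25°, with the butt at 0.125 m and the head at about 0.05 m, so the tilt condition is met with no contact force. Next I draw it out along its axis.

>>> move_arm(jaw=[255,255,255,255,255,255,255,255,255], dp=[[-0.0186,0,-0.0026],[-0.0186,0,-0.0026],[-0.0186,0,-0.0026],[-0.0186,0,-0.0026],[-0.0186,0,-0.0026],[-0.0186,0,-0.0026],[-0.0186,0,-0.0026],[-0.0186,0,-0.0026],[0,0,0]], rotation=[[0,0,0],[0,0,0],[0,0,0],[0,0,0],[0,0,0],[0,0,0],[0,0,0],[0,0,0],[0,0,0]])

```text
clock: 12.55
position: [0.4528, -0.119, 0.1511]
tool_rot: [-3.133, 0.296, 0.187]
force: [0.0, -0.8, -2.1]
grip_width: 0.0165
```

```bash
python3 next.py -.021 .205 14 0 10; python3 - <<'E'
from workcell import bot,grab_frame
import cv2,numpy as np
print(bot.observe()["qpos"].round(3))
b=grab_frame("side")[100:280,230:410];a=grab_frame("top")[130:310,260:440]
cv2.imwrite("pics/out.png",np.hstack([cv2.resize(x,(400,400),interpolation=cv2.INTER_CUBIC) for x in(a,b)]))
E
```

```text
t 12.55 p [ 0.4528 -0.119   0.1511] r [-3.133  0.296  0.187] F [ 0.  -0.8 -2.1] w 0.0165
dp [[-0.0052, -0.0003, -0.0119], [-0.0049, -0.0003, -0.012], [-0.0047, -0.0003, -0.0121], [-0.0045, -0.0002, -0.0122], [-0.0042, -0.0002, -0.0123], [-0.004, -0.0002, -0.0124], [-0.0038, -0.0002, -0.0124], [-0.0035, -0.0002, -0.0125], [-0.0033, -0.0002, -0.0126], [-0.003, -0.0002, -0.0126]]
rot [[-0.0003, 0.0061, 0.0], [-0.0003, 0.0061, 0.0], [-0.0003, 0.0061, 0.0], [-0.0003, 0.0061, 0.0], [-0.0003, 0.0061, 0.0], [-0.0003, 0.0061, 0.0], [-0.0003, 0.0061, 0.0], [-0.0003, 0.0061, 0.0], [-0.0003, 0.0061, 0.0], [-0.0003, 0.0061, 0.0]]
[-0.509  0.742  0.902  1.896 -0.484  1.081 -0.759]
```

View pics/out.png

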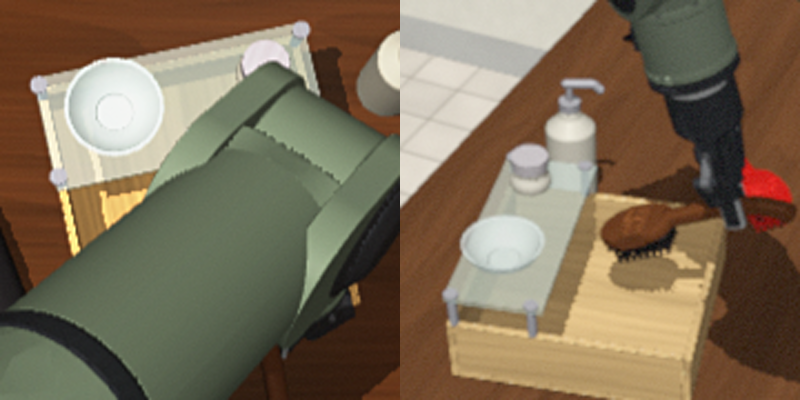

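The brush is fully out in front of the glass, with the head at (635,230) and the glass edge at (590,200). The shelf items are undisturbed. Now lift.

>>> move_arm(jaw=[255,255,255,255,255,255,255,255,255,255], dp=[[-0.0052,0,-0.012],[-0.005,0,-0.012],[-0.0047,0,-0.012],[-0.0045,0,-0.012],[-0.0042,0,-0.0123],[-0.004,0,-0.0124],[-0.0038,0,-0.0124],[-0.0035,0,-0.0125],[-0.0033,0,-0.0126],[-0.003,0,-0.0126]], rotation=[[0,0.006,0],[0,0.006,0],[0,0.006,0],[0,0.006,0],[0,0.006,0],[0,0.006,0],[0,0.006,0],[0,0.006,0],[0,0.006,0],[0,0.006,0]])

```text
clock: 13.9
position: [0.442, -0.1218, 0.2544]
tool_rot: [-3.134, 0.107, 0.185]
force: [0.3, 0.5, -1.4]
grip_width: 0.0167
```

>>> move_arm(jaw=[255,255,255,255,255,255], dp=[[0,0,0],[0,0,0],[0,0,0],[0,0,0],[0,0,0],[0,0,0]], rotation=[[0,0,0],[0,0,0],[0,0,0],[0,0,0],[0,0,0],[0,0,0]])

```text
clock: 14.65
position: [0.4421, -0.1218, 0.2537]
tool_rot: [-3.134, 0.108, 0.186]
force: [0.0, -0.4, -1.7]
grip_width: 0.0168
```

```bash
python3 next.py -.021 .205 14 0 1; python3 - <<'E'
from workcell import bot,grab_frame
import cv2,numpy as np
print(abs(bot.observe()["qd"]).max())
b=grab_frame("side")[60:300,220:460]
cv2.imwrite("pics/up.png",cv2.resize(b,(560,560),interpolation=cv2.INTER_CUBIC))
from h import *; from plan import *
def bp(tx,tz,th,x,z):
    th=np.radians(th);dx=x-.112;X=tx+dx*np.cos(th)+z*np.sin(th);Z=tz-dx*np.sin(th)+z*np.cos(th);return np.array([B[0]+X*np.cos(yaw),B[1]+X*np.sin(yaw),Z])
for q in((-.1125,.009),(.1125,.032)): P=bp(-.021,.205,14,*q); print(P,((proj("side",P)-[220,60])*560/240).round())
E
```

```text
t 14.65 p [ 0.4421 -0.1218  0.2537] r [-3.134  0.108  0.186] F [ 0.  -0.4 -1.7] w 0.0168
dp [[-0.001, -0.0027, -0.0008]]
rot [[-0.0024, 0.0012, 0.0002]]
0.0023549250382529827
[ 0.37838411 -0.1315317   0.26804413] [460. 242.]
[ 0.59844461 -0.09034961  0.2359285 ] [236. 237.]
```

View pics/up.png

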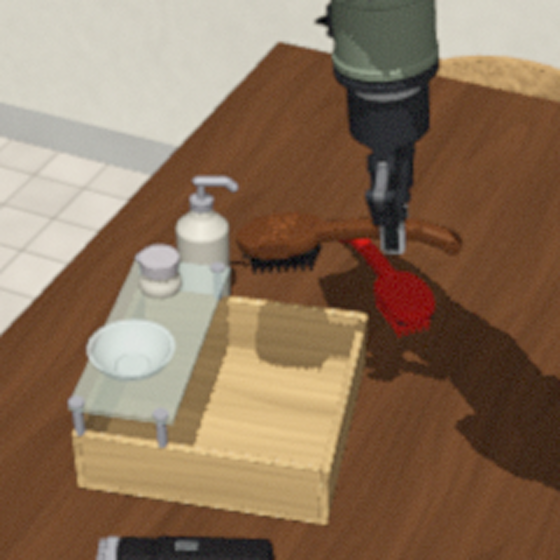

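The brush is held still with its back up, butt at (458,243) and head end at (238,238), which agrees with the prediction to about 2 px. That puts the lowest bristles about 8.5 cm above the glass.

```bash
python3 -c "
from workcell import workorder; print(workorder.job_done())"
```

```text
the job is handed in; nothing more can be done
None
```

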